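# Nest the steel treatment pans with their handles fanned

## Robot

A 6-joint arm with a two-finger parallel gripper is mounted at the origin on the work surface. World frame = base frame: x ahead of the robot, y to its left, z up, the work surface at z = 0. Lengths are in m, angles in rad, forces in N, time in s.
With the tool pointing down it reaches from about 0.35 to 0.925 m from the base axis. Payload 6.4 kg.
Tool frame: the origin (TCP) lies at the very end of the fingers, on their centre line; the grasp point (between the pads) lies 19 mm behind it (hold_point_z is the distance from the TCP to the grasp point, in m); z points along the fingers, y is the line along which they close (so a half turn about z gives the same grasp; the last joint's range is limited). The gripper opens to 94 mm and grips with 3 to 60 N. Pads are 16 mm wide; open, the fingers measure 119 mm over their backs; the gripper's body (75 mm by 177 mm) begins 78 mm behind the grasp point.
Start: joints at [0.976, 0.245, 1.558, -0, 1.339, -0.174], TCP at [0.266, 0.593, 0.205] pointing down, gripper open.
Joint ranges: [-3.13, 3.13], [-1.02, 2.26], [0.13, 2.54], [-0.95, 4.09], [0.21, 2.88], [-2.74, 2.74]. Speed limits (rad/s): [2.57, 2.57, 3.14, 3.14, 3.14, 3.14].

## Interface

Orientations are given as a unit quaternion [w, x, y, z].
In Python, from cell import * gives the robot as it stands.
- The arm moves only by the shell command python3 -m pendant 'ROWS' [OPENING] [FORCE]. ROWS is JSON, a list of rows, each a list of 2 entries, a list of its own where there are three numbers: the shift along the tool's x, y, z in units of 30 mm (1.0 is 30 mm), then the turn, a rotation vector about the tool's x, y, z in rad. A call has 1 to 12 rows; each row shifts and turns the commanded pose from where the row before left it, along the tool's axes as they then stand; what a row does not reach is not made up. A row lasts 1/8 s, in which the tool goes at most 62.5 mm and 10.7 degrees, less where a joint would pass 70% of its speed; a pose out of reach is approached as far as the arm can. A call is refused whole if a number of a shift passes 1 or a number of a turn 0.188, either way. A call with a gripper value outside its range is refused whole. OPENING is the opening in per cent of the stroke, from 0 (shut) to 100 (fully open), set as the call begins (- or left out, the last holds). The fingers move at their own pace and stop on an object; FORCE is the grip in N (left out, the last holds). Time passes only in rows, so rows that do not move let the fingers close. It gives the time, the measured TCP pose, the force, the opening and the grip force at its end, in the units of the state.
- get_state(): the state, without advancing time (a new reading comes with each control period).
- capture(name): name is "side" or "top"; returns a dict with "img" (480x640x3 uint8, blue, green, red), "range_z" (480x640 float32, m along the optical axis (not along the pixel's ray), 0 where there is no reading), "fov_y" (degrees; the focal length in pixels is half the picture's height over the tangent of half this angle, whatever the lens; pixels are square), "cx", "cy" (the principal point, pixels), "xyz" and "rotation" of the camera in the world. Camera axes: x right, y up, looking along -z (the intrinsics and any distortion apply to the point x, -y, -z); pixel columns grow to the right and rows downward; lengths in m; the calibration is good to about 2 mm. A picture is of the moment at which its call begins.
- sign_off(): hands the job in; it is judged then, once.
The state is a dict: "t": time; "joints": joint angles; "joint_vel": joint speeds; "joint_torque": joint torques, N m; "tool_pos": TCP position; "eef_rot": TCP orientation; "force": force on the tool from outside, world axes, zero at the start; "ft_torque": the same for the moment, N m; "width": finger opening in m; "gripper_force": force on a finger pad.
Only numpy, scipy, OpenCV 4.12 (cv2) and the standard library are available. Lean on these libraries where they do the work, as an engineer would, in place of code of your own. Each camera call takes 0.05 s, during which the arm holds its last target. There are 200 camera calls.

## Task

Take the tape roll out of the largest steel pan and leave it in the empty clear tub; then nest the medium pan in the largest, and then the smallest in the medium, each lowered in (not dropped) and sitting flat on the floor of the one below. Fan the three handles like a hand of cards, all round to the same side - the side where no tall bottle stands in the way - each handle about 40 degrees on from the one beneath it. Leave the largest pan where it stands, and do not shift or knock over the bottles, tin, jar, carton and cup; put the pans down before letting go.

Things in the scene. Friction and masses are not known exactly. Their poses are not given: they have to be found in the camera images.
- large_pan: Largest bright steel pan, upright, loose: 104 mm across at base, 128 mm at rim, 46 mm high, wall and floor 3 mm. Origin: centre of underside, z up. Bar handle 12 mm wide, 14 mm deep, 80 mm long, leaves the rim along the pan's +x and rises outward at 20 degrees (end 135 mm from the axis, 70 mm high). 0.32 kg. Handle roughly towards the robot.
- medium_pan: Medium bright steel pan, upright: 80 mm across at base, 104 mm at rim, 58 mm high, wall 3 mm. Origin: centre of underside, z up. Bar handle along +x, 12 mm wide, 14 mm deep, 90 mm long, rising at 9 degrees (end 137 mm from axis). 0.17 kg. Left or right of the largest pan, handle towards the robot. Nested: underside 3 mm above the largest's, 9 mm play; with handles in line it does not sit flat.
- small_pan: Smallest, deepest bright steel pan, upright: 56 mm across at base, 80 mm at rim, 70 mm high, wall 3 mm. Origin: centre of underside, z up. Level bar handle along +x, 12 mm wide, 14 mm deep, 90 mm long (end 126 mm from axis). 0.11 kg. On the other side of the largest pan from the medium one, handle away from the robot. Nested: underside 3 mm above the medium's, 9 mm play.
- medium_pan_grip (a point): Centre of the medium pan's handle, 45 mm along it: in the pan's frame at x 92 mm, y 0, z 62 mm. A good place to pinch the handle across its 12 mm width, from above.
- small_pan_grip (a point): Centre of the small pan's handle, 45 mm along it: in the pan's frame at x 81 mm, y 0, z 67 mm. A good place to pinch the handle across its 12 mm width, from above.
- tape_roll: White tape roll, a solid upright cylinder 44 mm in diameter and 75 mm high, 0.06 kg, standing loose on the floor of the largest pan and rising 32 mm above its rim. Origin: centre of its lower end, z along its axis.
- tape_roll_mid (a point): Middle of the tape roll, on its axis, 37.5 mm above its lower end.
- tub: Empty clear plastic tub, square, fixed to the table beyond the largest pan: 120 mm by 120 mm, 40 mm high, wall and floor 4 mm thick, open on top. Origin: centre of its underside, x and y along its sides.
- saline: White plastic bottle, 52 mm in diameter, 140 mm high, upright, loose, close to the largest pan, about 48 degrees to one side or the other of its handle, 115 mm from the pan's axis: it blocks the fan on that side. Origin: centre of its underside.
- tin: Flat round metal tin, 60 mm in diameter, 22 mm high, loose, at the mirrored place on the other side of the largest pan's handle; the pan handles pass over it. Origin: centre of its underside.
- iodine: Brown glass bottle with black cap, 52 mm in diameter, 130 mm high, loose, about 100 mm from the medium pan's axis, opposite its handle. Origin: centre of its underside.
- swab_jar: White jar with a steel cap, 58 mm in diameter, 80 mm high, loose, about 95 mm from the small pan's axis, opposite its handle. Origin: centre of its underside.
- gauze_box: White carton, 60 by 100 mm, 45 mm high, loose, far side of the table beside the tub. Origin: centre of its underside.
- beaker: White open cup, 72 mm across, 85 mm high, loose, far side of the table beside the tub. Origin: centre of its underside.
Things that resemble listed ones, but are neither listed nor needed, are in the scene too. What is shaped like the small_pan but green is not meant.

How it is judged:
By the outcome, as a careful person would: the job done as asked, in the order asked, and still so for the second after the job is handed in, with the robot touching nothing.
It also fails if it takes over 72 s, if anything falls off the work surface, if the arm or the gripper's body presses on something with over 40 N, if the wrist force passes 120 N, or if a joint passes its speed limit or range.

## Working session

There is one attempt and no reset: what is moved stays moved. The work goes in short steps, Python scripts to look and compute and a shell command to move; the robot and the scene stay as the last step left them, time stands still between calls to the robot, and variables do not carry over. Pictures are saved under pics/ and viewed, at most 10 in all, crops included, and the job is handed in when it is done.

```bash
mkdir -p pics; ls
cat > h.py <<'E'
from cell import *
import numpy as np, cv2
def snap(n,f=None):
    c=capture(n)
    if f: cv2.imwrite('pics/'+f,c['img'])
    return c
def cloud(c):
    f=240/np.tan(np.radians(c['fov_y'])/2)
    v,u=np.mgrid[0:480,0:640]; z=c['range_z']
    p=np.stack([(u-c['cx'])/f*z,-(v-c['cy'])/f*z,-z],-1)
    R=np.array(c['rotation']); R=R.reshape(3,3) if R.size==9 else None
    w=p@R.T+np.array(c['xyz']); w[z==0]=np.nan
    return w
E
python3 - <<'E'
from h import *
for n in ('top','side'):
    c=snap(n,n+'0.png'); print({k:c[k] for k in c if k not in('img','range_z')}); np.savez(n+'0.npz',**c)
s=get_state(); print(s)
E
```

```text
pics
{'fov_y': 44.136396260321916, 'cx': 323.7354785017378, 'cy': 250.81233241890004, 'xyz': array([0.29607562, 0.00236434, 1.12777013]), 'rotation': array([ 0.73431237,  0.07637283, -0.07038248, -0.67081953])}
{'fov_y': 45.340023549190505, 'cx': 313.62208191032283, 'cy': 250.8489229272921, 'xyz': array([ 0.4451523 , -0.92874243,  0.70286999]), 'rotation': array([ 0.8809399 ,  0.46990194, -0.01794337, -0.05305749])}
{'t': 0.1, 'joints': array([ 9.75901453e-01,  2.45744404e-01,  1.55887052e+00, -6.98486618e-06,
        1.33869328e+00, -1.74084279e-01]), 'joint_vel': array([-7.57642218e-05, -3.22265731e-04, -3.75918948e-03, -3.35125369e-04,
       -5.90660248e-04,  1.17988198e-03]), 'joint_torque': array([ 2.89624440e-04, -4.16916418e+01, -3.15525484e+01,  6.87781465e-02,
        3.10008705e-02, -4.96795906e-05]), 'tool_pos': array([0.26520905, 0.59285036, 0.20446705]), 'eef_rot': array([-3.18589745e-04,  2.08855411e-01,  9.77946155e-01, -7.96424234e-04]), 'force': array([ 0.07086112, -0.43966442, -0.40363633]), 'ft_torque': array([-0.0003196 , -0.00742035, -0.01792376]), 'gripper_force': 0.0, 'width': 0.09401971454798383}
```

View pics/top0.png

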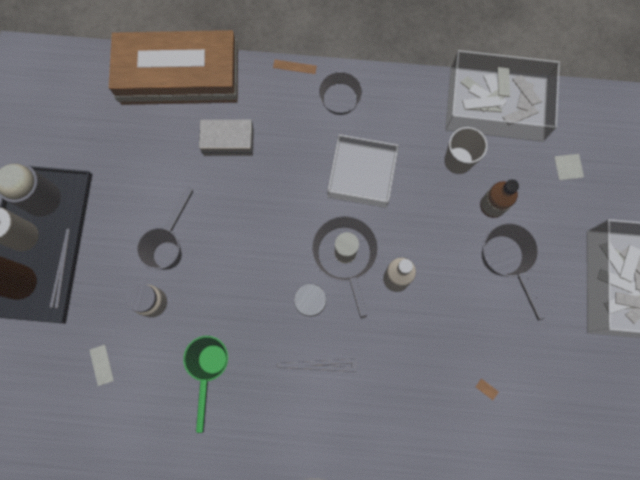

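View pics/side0.png

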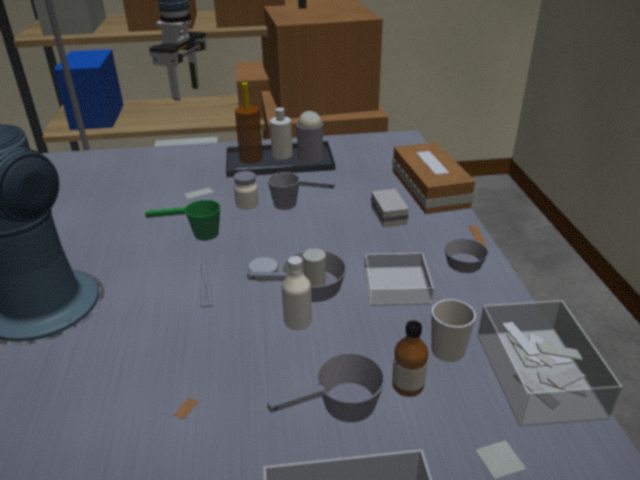

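The top view shows the large pan at (345,248) with the tape at (347,244) and its handle to (363,316). The medium pan is at (510,250), handle to (540,319). The small pan is at (160,250), handle to (190,192). Saline is at (401,272), the tin at (310,300), so the fan goes to the tin side (left, +y). The tub is at (363,170), iodine at (503,195) and the jar at (147,300).

Lookalikes: the green pan at (205,360) and a handleless bowl at (340,95), both excluded; the clear trays with contents at (505,95) and (620,280) are not the empty tub.

```bash
sed -i "s/    R=np.array.*/    from scipy.spatial.transform import Rotation as Ro\n    R=Ro.from_quat(np.array(c['rotation'])[[1,2,3,0]]).as_matrix()/" h.py
cat >> h.py <<'E'
def ray(c,u,v,z):
    from scipy.spatial.transform import Rotation as Ro
    f=240/np.tan(np.radians(c['fov_y'])/2)
    R=Ro.from_quat(np.array(c['rotation'])[[1,2,3,0]]).as_matrix()
    d=R@np.array([(u-c['cx'])/f,-(v-c['cy'])/f,-1]); o=np.array(c['xyz'])
    return o+d*(z-o[2])/d[2]
def circ(p,w,lo,hi):  # p: pts xy
    A=np.c_[2*p,np.ones(len(p))]
    for _ in range(8):
        s=np.linalg.lstsq(A*w[:,None],(p**2).sum(1)*w,rcond=None)[0]
        r=np.sqrt(s[2]+s[0]**2+s[1]**2); e=abs(np.hypot(*(p-s[:2]).T)-r); w=1.0*(e<max(.004,1.5*np.median(e)))
    return s[:2],r,int(w.sum())
def near(w,x,y,R,z0,z1):
    m=(np.hypot(w[...,0]-x,w[...,1]-y)<R)&(w[...,2]>z0)&(w[...,2]<z1)
    return w[m]
E
python3 - <<'E'
from h import *
c=dict(np.load('top0.npz')); w=cloud(c)
print('table z',np.nanmedian(w[400:470,250:500,2]), 'valid',(c['range_z']>0).mean())
cv2.imwrite('pics/hz.png',cv2.resize(np.clip(np.nan_to_num(w[...,2])*1500,0,255).astype(np.uint8),(640,480)))
for n,u,v,h,r in [('large',345,248,.046,.064),('medium',510,250,.058,.052),('small',160,250,.070,.040)]:
    p0=ray(c,u,v,h); p=near(w,p0[0],p0[1],r+.015,h-.006,h+.006)
    print(n,p0[:2],len(p),circ(p[:,:2],np.ones(len(p)),0,0) if len(p)>5 else '')
for n,u,v,h,r in [('tape',347,244,.078,.022),('saline',403,268,.14,.026),('tin',310,300,.022,.03),('iodine',511,187,.13,.026),('jar',145,299,.08,.029),('tub',363,170,.04,.06),('beaker',467,147,.085,.036),('gauze',226,135,.045,.05)]:
    p0=ray(c,u,v,h); p=near(w,p0[0],p0[1],r+.015,h-.006,h+.006); print(n,p0[:2].round(3),len(p),(p[:,:2].max(0)+p[:,:2].min(0))/2 if len(p) else '', np.ptp(p[:,:2],axis=0) if len(p) else '')
for n,a in [('large',(363,316,.070)),('medium',(540,319,.07)),('small',(190,192,.07))]: print(n,'end',ray(c,*a))
E
```

```text
table z 8.31946304447051e-06 valid 0.996142578125
large [ 0.53258721 -0.01713631] 529 (array([ 0.53360561, -0.01563223]), np.float64(0.061292115608406354), 488)
medium [ 0.55372677 -0.32091508] 450 (array([ 0.55581163, -0.32102192]), np.float64(0.04963334372687668), 409)
small [0.49311003 0.31947697] 346 (array([0.49771268, 0.32519353]), np.float64(0.03787615967824574), 304)
tape [ 0.533 -0.02 ] 448 [ 0.53405996 -0.01838938] [0.04320732 0.04236549]
saline [ 0.486 -0.116] 162 [ 0.49129906 -0.11934532] [0.02356419 0.02410164]
tin [0.432 0.04 ] 784 [0.43414229 0.04074342] [0.05960919 0.05901831]
iodine [ 0.65  -0.298] 158 [ 0.65425448 -0.29882728] [0.02469925 0.0241112 ]
jar [0.401 0.33 ] 657 [0.40375279 0.33988507] [0.05042517 0.05197461]
tub [ 0.691 -0.039] 466 [ 0.69529552 -0.03767909] [0.12762759 0.1266815 ]
beaker [ 0.737 -0.228] 269 [ 0.74260499 -0.22854581] [0.07137664 0.0702418 ]
gauze [0.736 0.233] 1518 [0.74028712 0.23528197] [0.06950056 0.10432191]
large end [ 0.40649508 -0.05896925  0.07      ]
medium end [ 0.4296358  -0.37377627  0.07      ]
small end [0.60772278 0.28002598 0.07      ]
```

View pics/hz.png

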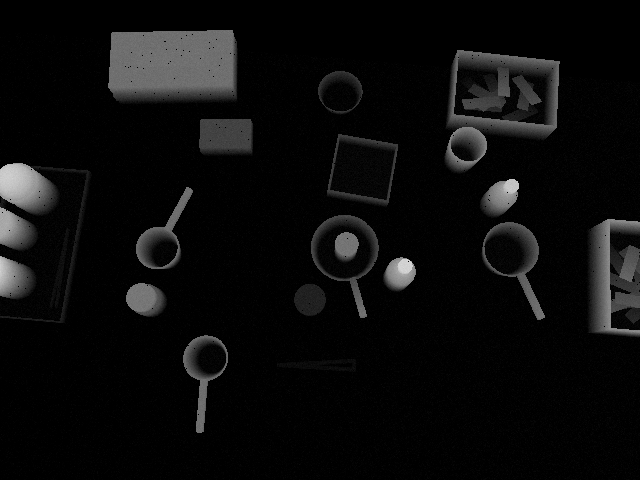

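Depth is clean: table at z = 0, and sizes match. The height map confirms the two steel pans with handles, and the tub's square rim at (363,170). Next I measure handle angles and work out the first move.

```bash
cat >> h.py <<'E'
def go(x,y,z,yaw=None):
    "shift in tool units to the TCP target, then the turn about tool z to bring tool y to world yaw deg (mod 180)"
    from scipy.spatial.transform import Rotation as Ro
    s=get_state(); R=Ro.from_quat(np.array(s['eef_rot'])[[1,2,3,0]]).as_matrix()
    ya=np.degrees(np.arctan2(R[1,1],R[0,1]))
    print('t',round(s['t'],2),'pos',s['tool_pos'].round(4),'yaw_y',ya.round(2),'z',R[:,2].round(3),'w',round(s['width'],4),'F',s['force'].round(1),'j',s['joints'].round(2))
    print('shift',(R.T@(np.array([x,y,z])-s['tool_pos'])/.03).round(3))
    if yaw is not None:
        d=(ya-yaw+90)%180-90; print('turn',np.radians(d).round(4))
def handle(w,c,r,h0,h1,ru):
    p=near(w,c[0],c[1],r+.11,h0,h1); d=np.hypot(*(p[:,:2]-c).T); p=p[d>r+.008]
    q=p[:,:2]-c
    return np.degrees(np.arctan2(np.median(q[:,1]),np.median(q[:,0]))),p
E
python3 - <<'E'
from h import *
c=dict(np.load('top0.npz')); w=cloud(c)
for n,C,r,h0,h1 in [('L',(.5336,-.0156),.064,.048,.085),('M',(.5558,-.3210),.052,.055,.09),('S',(.4977,.3252),.040,.062,.082)]:
    C=np.array(C); a,p=handle(w,C,r,h0,h1,0)
    # keep to main direction
    q=p[:,:2]-C; an=np.degrees(np.arctan2(q[:,1],q[:,0])); k=abs((an-{'L':-161,'M':-157,'S':-22}[n]+180)%360-180)<12; q=q[k];p=p[k]
    l=cv2.fitLine((q*1000).astype(np.float32),cv2.DIST_HUBER,0,.01,.01).ravel(); 
    a=np.degrees(np.arctan2(l[1],l[0])); off=(l[0]*l[3]-l[1]*l[2])
    print(n,len(q),'angle',a,'offset mm',off,'maxr',np.hypot(*q.T).max(),'z',p[:,2].min(),p[:,2].max())
go(.534,-.0184,.205)
E
```

```text
L 246 angle 18.67145 offset mm 0.14503098 maxr 0.1362167554360938 z 0.04804933743059592 0.07816355542078113
M 366 angle 23.018387 offset mm 1.0432091 maxr 0.13675554891737057 z 0.05526454056283914 0.07903513298432197
S 331 angle -20.279467 offset mm -1.319706 maxr 0.12528216099509568 z 0.06308595682463203 0.07852213274125863
t 0.1 pos [0.2652 0.5929 0.2045] yaw_y 65.89 z [-0.001 -0.001 -1.   ] w 0.094 F [ 0.1 -0.4 -0.4] j [ 0.98  0.25  1.56 -0.    1.34 -0.17]
shift [-1.6501e+01 -1.4937e+01  3.0000e-03]
```

```bash
python3 -m pendant '[[[-0.5,-0.45,0],[0,0,0]],[[-0.95,-0.86,0],[0,0,0]],[[-0.95,-0.86,0],[0,0,0]],[[-0.95,-0.86,0],[0,0,0]],[[-0.95,-0.86,0],[0,0,0]],[[-0.95,-0.86,0],[0,0,0]],[[-0.95,-0.86,0],[0,0,0]],[[-0.95,-0.86,0],[0,0,0]],[[-0.95,-0.86,0],[0,0,0]],[[-0.95,-0.86,0],[0,0,0]],[[-0.95,-0.86,0],[0,0,0]],[[-0.95,-0.86,0],[0,0,0]]]' 70 30 && python3 -m pendant '[[[-0.95,-0.86,0],[0,0,0]],[[-0.95,-0.86,0],[0,0,0]],[[-0.95,-0.86,0],[0,0,0]],[[-0.95,-0.86,0],[0,0,0]],[[-0.95,-0.86,0],[0,0,0]],[[-0.8,-0.7,0.3],[0,0,0]],[[0,0,0.5],[0,0,0]]]'; python3 -c "
from h import *
go(.534,-.0184,.050)"
```

```text
t: 1.6
tool_pos: [0.4438, 0.1856, 0.2052]
eef_rot: [-0.0, 0.209, 0.978, -0.0]
force: [0.5, -0.3, -0.4]
width: 0.0661
gripper_force: 0.0
t: 2.48
tool_pos: [0.5347, -0.0193, 0.1813]
eef_rot: [0.0, 0.211, 0.978, -0.0]
force: [-0.9, -0.2, -0.0]
width: 0.0659
gripper_force: 0.0
t 2.48 pos [ 0.5347 -0.0193  0.1813] yaw_y 65.69 z [ 0.001 -0.    -1.   ] w 0.0659 F [-0.9 -0.2 -0. ] j [-0.25 -0.    1.87 -0.    1.27 -1.39]
shift [0.039 0.019 4.377]
```

```bash
python3 -m pendant '[[[0,0,0.7],[0,0,0]],[[0,0,1],[0,0,0]],[[0,0,1],[0,0,0]],[[0,0,0.9],[0,0,0]],[[0,0,0.55],[0,0,0]],[[0,0,0.2],[0,0,0]]]' && python3 -m pendant '[[[0,0,0],[0,0,0]],[[0,0,0],[0,0,0]],[[0,0,0],[0,0,0]],[[0,0,0],[0,0,0]],[[0,0,0],[0,0,0]]]' 35 20; python3 -c "
from h import *
go(.6953,-.0377,.120)"
```

```text
t: 3.22
tool_pos: [0.5336, -0.0166, 0.0499]
eef_rot: [-0.001, 0.209, 0.978, 0.0]
force: [0.0, 0.2, 0.6]
width: 0.0654
gripper_force: 0.0
t: 3.85
tool_pos: [0.5354, -0.0174, 0.0519]
eef_rot: [0.001, 0.209, 0.978, -0.0]
force: [-0.5, 0.6, 5.6]
width: 0.0434
gripper_force: 20.0
t 3.85 pos [ 0.5354 -0.0174  0.0519] yaw_y 65.89 z [ 0.002 -0.    -1.   ] w 0.0434 F [-0.5  0.6  5.6] j [-0.24  0.18  1.95  0.    1.02 -1.39]
shift [-5.144  1.559 -2.26 ]
```

```bash
python3 -m pendant '[[[0,0,-0.3],[0,0,0]],[[0,0,-0.6],[0,0,0]],[[0,0,-0.8],[0,0,0]],[[-0.3,0.1,-0.5],[0,0,0]],[[-0.8,0.24,0],[0,0,0]],[[-0.9,0.28,0],[0,0,0]],[[-0.9,0.28,0],[0,0,0]],[[-0.9,0.27,0],[0,0,0]],[[-0.8,0.25,0],[0,0,0]],[[-0.4,0.13,0],[0,0,0]],[[-0.1,0,0],[0,0,0]],[[0,0,0],[0,0,0]]]'; python3 -c "
from h import *
go(.6953,-.0377,.0515)"
```

```text
t: 5.35
tool_pos: [0.6928, -0.0372, 0.1169]
eef_rot: [-0.0, 0.209, 0.978, -0.0]
force: [-0.4, 0.6, -0.3]
width: 0.0435
gripper_force: 20.0
t 5.35 pos [ 0.6928 -0.0372  0.1169] yaw_y 65.89 z [-0.001  0.    -1.   ] w 0.0435 F [-0.4  0.6 -0.3] j [-0.22  0.43  1.5  -0.    1.22 -1.37]
shift [-0.084  0.018  2.179]
```

```bash
python3 -m pendant '[[[0,0,0.5],[0,0,0]],[[0,0,0.7],[0,0,0]],[[0,0,0.5],[0,0,0]],[[0,0,0.25],[0,0,0]],[[0,0,0.1],[0,0,0]],[[0,0,0.1],[0,0,0]],[[0,0,0],[0,0,0]]]'; python3 -c "
from h import *
go(.6953,-.0377,.0515)"
```

```text
t: 6.22
tool_pos: [0.6938, -0.0373, 0.0531]
eef_rot: [0.001, 0.209, 0.978, -0.0]
force: [-0.2, 0.1, -0.5]
width: 0.0436
gripper_force: 20.0
t 6.22 pos [ 0.6938 -0.0373  0.0531] yaw_y 65.89 z [ 0.001 -0.    -1.   ] w 0.0436 F [-0.2  0.1 -0.5] j [-0.22  0.5   1.52 -0.    1.12 -1.37]
shift [-0.05   0.009  0.054]
```

Not yet in contact (force still about −0.5 N), so I creep down before releasing.

```bash
python3 -m pendant '[[[0,0,0.05],[0,0,0]],[[0,0,0.05],[0,0,0]],[[0,0,0],[0,0,0]]]'; python3 -m pendant '[[[0,0,0],[0,0,0]],[[0,0,0],[0,0,0]],[[0,0,0],[0,0,0]]]' 65;  python3 -c "
from h import *
go(.471,-.357,.12,113)"
```

```text
t: 6.6
tool_pos: [0.6943, -0.0375, 0.053]
eef_rot: [0.001, 0.209, 0.978, -0.0]
force: [-5.3, 0.4, 12.0]
width: 0.0434
gripper_force: 20.0
t: 6.98
tool_pos: [0.693, -0.0372, 0.049]
eef_rot: [-0.0, 0.209, 0.978, 0.0]
force: [-0.3, -1.1, 0.1]
width: 0.0607
gripper_force: 0.0
t 6.97 pos [ 0.693  -0.0372  0.049 ] yaw_y 65.89 z [-0.001  0.    -1.   ] w 0.0607 F [-0.3 -1.1  0.1] j [-0.22  0.51  1.52  0.    1.11 -1.37]
shift [  2.402 -12.755  -2.363]
turn -0.8222
```

```bash
python3 -m pendant '[[[0,0,-0.6],[0,0,0]],[[0,0,-0.9],[0,0,0.1]],[[0,0,-0.9],[0,0,0.18]],[[0,0,-0.9],[0,0,0.18]],[[0,0,-0.4],[0,0,0.18]],[[0,0,0],[0,0,0.18]],[[0,0,0],[0,0,0.18]],[[0,0,0],[0,0,0.18]],[[0,0,0],[0,0,0.18]],[[0,0,0],[0,0,0.18]],[[0,0,0],[0,0,0.18]],[[0,0,0],[0,0,0.18]]]' && python3 -m pendant '[[[0,0,0],[0,0,0.18]],[[0,0,0],[0,0,0.18]],[[0,0,0],[0,0,0.18]],[[0,0,0],[0,0,0.06]],[[0,0,0],[0,0,0]]]' 40;  python3 -c "
from h import *
c=snap('top');w=cloud(c); p=near(w,.695,-.038,.08,.07,.085); print(len(p),p.min(0),p.max(0))
go(.4707,-.356,.16,113)"
```

```text
t: 8.48
tool_pos: [0.6936, -0.0372, 0.1619]
eef_rot: [0.0, 0.918, 0.396, 0.001]
force: [-0.6, -0.4, -0.9]
width: 0.0613
gripper_force: 0.0
t: 9.1
tool_pos: [0.6936, -0.0373, 0.1617]
eef_rot: [0.0, 0.994, 0.111, 0.001]
force: [0.2, 0.6, -0.4]
width: 0.0374
gripper_force: 0.0Traceback (most recent call last):
  File "<string>", line 3, in <module>
    c=snap('top');w=cloud(c); p=near(w,.695,-.038,.08,.07,.085); print(len(p),p.min(0),p.max(0))
                                                                              ~~~~~^^^
    return umr_minimum(a, axis, None, out, keepdims, initial, where)
ValueError: zero-size array to reduction operation minimum which has no identity
```

```bash
python3 -m pendant '[[[0,0,0],[0,0,-0.18]]]'; python3 -c "
from h import *
go(.4707,-.356,.16,113)"
```

```text
t: 9.28
tool_pos: [0.6934, -0.0373, 0.1611]
eef_rot: [0.0, 0.979, 0.202, 0.0]
force: [-0.4, 0.0, -0.3]
width: 0.0373
gripper_force: 0.0
t 9.28 pos [ 0.6934 -0.0373  0.1611] yaw_y -66.69 z [ 0.001 -0.    -1.   ] w 0.0373 F [-0.4  0.  -0.3] j [-0.22  0.38  1.47 -0.    1.29  0.95]
shift [-11.022   6.821   0.034]
turn 0.0053
```

```bash
python3 -m pendant '[[[-0.5,0.31,0],[0,0,0.005]],[[-0.95,0.59,0],[0,0,0]],[[-0.95,0.59,0],[0,0,0]],[[-0.95,0.59,0],[0,0,0]],[[-0.95,0.59,0],[0,0,0]],[[-0.95,0.59,0],[0,0,0]],[[-0.95,0.59,0],[0,0,0]],[[-0.95,0.59,0],[0,0,0]],[[-0.95,0.59,0],[0,0,0]],[[-0.95,0.59,0],[0,0,0]],[[-0.95,0.59,0],[0,0,0]],[[-0.9,0.54,0],[0,0,0]]]' && python3 -m pendant '[[[-0.12,0.05,0.5],[0,0,0]],[[0,0,0.7],[0,0,0]],[[0,0,0.3],[0,0,0]],[[0,0,0],[0,0,0]]]';  python3 -c "
from h import *
c=snap('top','t1.png');w=cloud(c); p=near(w,.695,-.038,.08,.07,.085); print(len(p),p.min(0),p.max(0))
go(.4707,-.356,.043,113)"
```

```text
t: 10.78
tool_pos: [0.4681, -0.3516, 0.1608]
eef_rot: [0.0, 0.981, 0.195, -0.0]
force: [0.2, -0.2, -0.3]
width: 0.0377
gripper_force: 0.0
t: 11.28
tool_pos: [0.4666, -0.352, 0.1144]
eef_rot: [-0.001, 0.98, 0.197, -0.001]
force: [-0.3, -0.7, 1.0]
width: 0.0376
gripper_force: 0.0
427 [ 0.67029054 -0.05908417  0.07025638] [ 0.71552806 -0.01617966  0.08414528]
t 11.32 pos [ 0.4671 -0.3525  0.1153] yaw_y -67.32 z [-0.  0. -1.] w 0.0377 F [ 0.6 -0.7 -0.1] j [-0.84  0.19  1.79  0.    1.16  0.33]
shift [0.067 0.154 2.412]
turn -0.0055
```

View pics/t1.png

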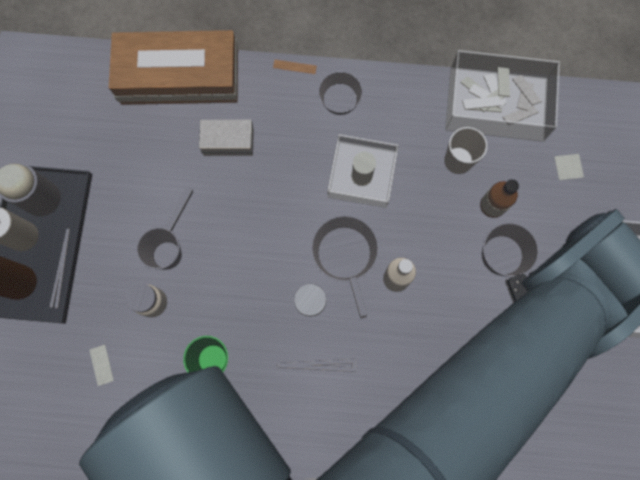

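The tape stands upright in the tub at (364,166), its top at 79 mm as it should be. The large pan has not moved. The gripper is above the medium pan's handle.

```bash
python3 -m pendant '[[[0.07,0.15,0.5],[0,0,-0.005]],[[0,0,0.8],[0,0,0]],[[0,0,0.6],[0,0,0]],[[0,0,0.35],[0,0,0]],[[0,0,0.16],[0,0,0]],[[0,0,0],[0,0,0]]]' && python3 -m pendant '[[[0,0,0],[0,0,0]],[[0,0,0],[0,0,0]],[[0,0,0],[0,0,0]],[[0,0,0],[0,0,0]],[[0,0,0],[0,0,0]],[[0,0,0],[0,0,0]]]' 5 60;  python3 -c "
from h import *
go(.4707,-.356,.043,113)"
```

```text
t: 12.08
tool_pos: [0.4708, -0.3564, 0.0433]
eef_rot: [0.0, 0.98, 0.199, 0.0]
force: [0.3, 0.1, -1.0]
width: 0.0376
gripper_force: 0.0
t: 12.82
tool_pos: [0.4708, -0.3566, 0.0435]
eef_rot: [0.0, 0.98, 0.199, 0.0]
force: [-0.7, -0.4, 2.3]
width: 0.0116
gripper_force: 60.0
t 12.82 pos [ 0.4708 -0.3566  0.0435] yaw_y -67.04 z [ 0.    -0.001 -1.   ] w 0.0116 F [-0.7 -0.4  2.3] j [-0.84  0.31  1.81 -0.    1.03  0.33]
shift [ 0.005 -0.02   0.017]
turn -0.0007
```

```bash
python3 -m pendant '[[[0,0,-0.15],[0,0,0]],[[0,0,-0.3],[0,0,0]],[[0,0,-0.5],[0,0,0]],[[0,0,-0.7],[0,0,0]],[[0,0,-0.8],[0,0,0]],[[0,0,-0.8],[0,0,0]],[[0,0,-0.8],[0,0,0]],[[0,0,-0.7],[0,0,0]],[[0,0,-0.5],[0,0,0]],[[0,0,-0.2],[0,0,0]],[[0,0,0],[0,0,0]]]';  python3 -c "
from h import *
c=snap('side','s2.png'); w=cloud(c)
go(.4479,.0179,.205,68.67)"
```

```text
t: 14.2
tool_pos: [0.4706, -0.3563, 0.2067]
eef_rot: [0.0, 0.98, 0.199, -0.0]
force: [-0.0, -0.3, -2.3]
width: 0.0114
gripper_force: 60.0
t 14.25 pos [ 0.4704 -0.3561  0.2061] yaw_y -67.04 z [-0.001  0.001 -1.   ] w 0.0114 F [ 0.1 -0.1 -1.6] j [-0.84  0.11  1.71 -0.    1.32  0.33]
shift [  4.174 -11.769   0.045]
turn 0.7731
```

View pics/s2.png

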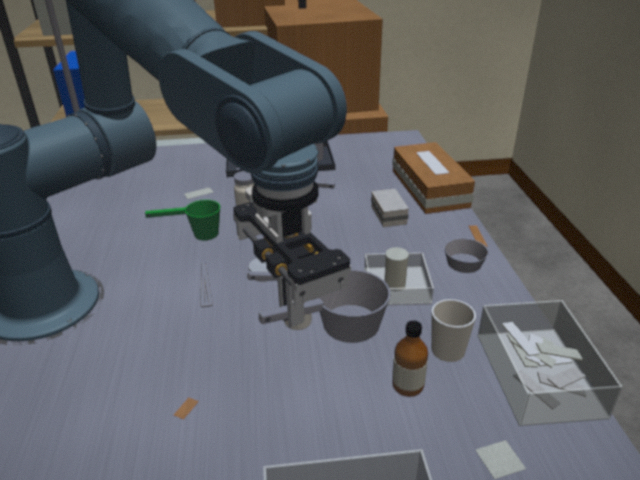

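The side view shows the medium pan hanging level from the gripper at (355,305), clear of everything. I turn it, then carry it over.

```bash
python3 -m pendant '[[[0,0,0],[0,0,0.06]],[[0,0,0],[0,0,0.12]],[[0,0,0],[0,0,0.14]],[[0,0,0],[0,0,0.14]],[[0,0,0],[0,0,0.13]],[[0,0,0],[0,0,0.12]],[[0,0,0],[0,0,0.063]],[[0,0,0],[0,0,0]],[[-0.15,-0.32,0],[0,0,0]],[[-0.3,-0.65,0],[0,0,0]],[[-0.4,-0.87,0],[0,0,0]]]' && python3 -m pendant '[[[-0.44,-0.95,0],[0,0,0]],[[-0.44,-0.95,0],[0,0,0]],[[-0.44,-0.95,0],[0,0,0]],[[-0.44,-0.95,0],[0,0,0]],[[-0.44,-0.95,0],[0,0,0]],[[-0.44,-0.95,0],[0,0,0]],[[-0.44,-0.95,0],[0,0,0]],[[-0.42,-0.9,0],[0,0,0]],[[-0.4,-0.85,0],[0,0,0]],[[-0.3,-0.65,0],[0,0,0]],[[-0.17,-0.35,0],[0,0,0]],[[0,0,0],[0,0,0]]]';  python3 -c "
from h import *
c=snap('top','t3.png');w=cloud(c);z=w[...,2]
p=near(w,.5336,-.0156,.085,.185,.24); print(len(p),np.percentile(p[:,2],[5,50,95]))
p=near(w,.5336,-.0156,.085,.214,.232);s=circ(p[:,:2],np.ones(len(p)),0,0);print(s)
k=abs(np.hypot(*(p[:,:2]-s[0]).T)-s[1])<.003;q=p[k]
print(len(q),np.linalg.lstsq(np.c_[q[:,:2]-s[0],np.ones(len(q))],q[:,2],rcond=None)[0])
go(.4479,.0179,.205,68.67)"
```

```text
t: 15.62
tool_pos: [0.4667, -0.2939, 0.2065]
eef_rot: [-0.0, 0.983, -0.185, -0.0]
force: [0.6, 0.2, -2.0]
width: 0.0115
gripper_force: 60.0
t: 17.12
tool_pos: [0.447, 0.0155, 0.2066]
eef_rot: [0.0, 0.983, -0.184, 0.0]
force: [0.6, -0.3, -1.3]
width: 0.0118
gripper_force: 60.0
523 [0.18803832 0.20927997 0.22136337]
(array([ 0.53293475, -0.01860999]), np.float64(0.04926872490038487), 198)
197 [-0.01379887  0.00055873  0.21919348]
t 17.18 pos [0.4471 0.0149 0.2066] yaw_y -111.28 z [ 0. -0. -1.] w 0.0114 F [-0.7 -0.2 -1.4] j [-0.22 -0.26  2.05 -0.    1.34  1.72]
shift [-0.012 -0.101  0.055]
turn 0.0009
```

View pics/t3.png

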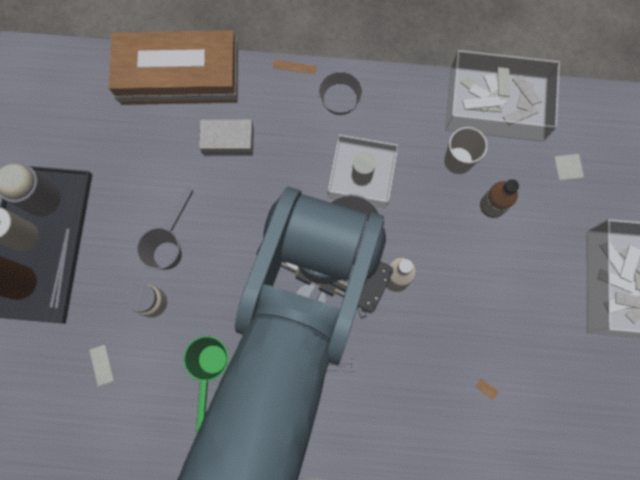

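The pan is over the large one. The visible rim fits within 1 mm after a 3 mm y correction, and tilt is under 1°. The gripper clears the saline bottle, so I lower it.

```bash
python3 -m pendant '[[[0,-0.1,0.3],[0,0,0]],[[0,0,0.6],[0,0,0]],[[0,0,0.8],[0,0,0]],[[0,0,0.8],[0,0,0]],[[0,0,0.6],[0,0,0]],[[0,0,0.4],[0,0,0]],[[0,0,0.2],[0,0,0]],[[0,0,0],[0,0,0]]]';  python3 -c "
from h import *
c=snap('side','s4.png')
go(.4479,.0179,.0463,68.67)"
```

```text
t: 18.18
tool_pos: [0.4484, 0.0175, 0.0954]
eef_rot: [-0.0, 0.983, -0.185, -0.0]
force: [0.6, 0.3, -1.6]
width: 0.0118
gripper_force: 60.0
t 18.23 pos [0.4487 0.0174 0.0959] yaw_y -111.33 z [ 0.001 -0.    -1.   ] w 0.0116 F [ 0.1 -0.2 -2.1] j [-0.21 -0.1   2.14 -0.    1.1   1.73]
shift [-0.033 -0.005  1.654]
turn 0.0
```

View pics/s4.png

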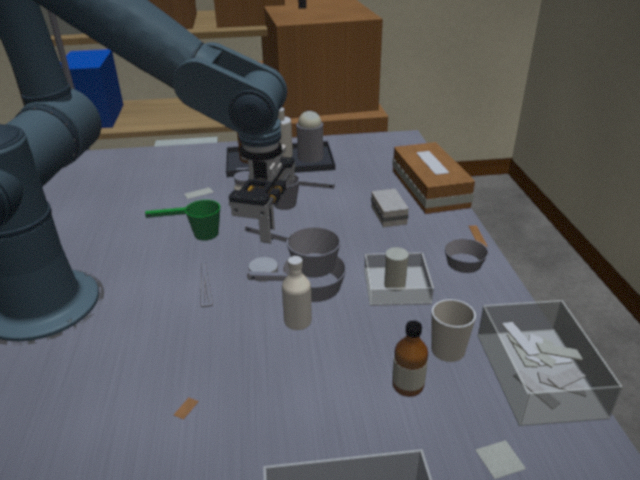

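The side view shows the medium pan centred just above the large pan at (313,255), the gripper well clear of saline, and the tin at (262,267) untouched. I lower it the last 50 mm.

```bash
python3 -m pendant '[[[0,0,0.25],[0,0,0]],[[0,0,0.4],[0,0,0]],[[0,0,0.4],[0,0,0]],[[0,0,0.25],[0,0,0]],[[0,0,0.12],[0,0,0]],[[0,0,0.08],[0,0,0]],[[0,0,0],[0,0,0]]]' && python3 -m pendant '[[[0,0,0.04],[0,0,0]],[[0,0,0.04],[0,0,0]],[[0,0,0.0],[0,0,0]]]'; python3 -c "
from h import *
go(.4479,.0179,.0463,68.67)"
```

```text
t: 19.1
tool_pos: [0.4486, 0.0175, 0.0507]
eef_rot: [0.0, 0.983, -0.185, 0.0]
force: [0.2, -0.3, -2.1]
width: 0.0116
gripper_force: 60.0
t: 19.48
tool_pos: [0.4485, 0.0175, 0.0482]
eef_rot: [0.0, 0.983, -0.185, 0.0]
force: [0.0, -0.0, -0.4]
width: 0.0115
gripper_force: 60.0
t 19.48 pos [0.4485 0.0175 0.0482] yaw_y -111.33 z [-0. -0. -1.] w 0.0115 F [ 0.  -0.  -0.4] j [-0.21 -0.02  2.16 -0.    1.    1.73]
shift [-0.022 -0.004  0.065]
turn 0.0001
```

Contact is just beginning (−2.1 → −0.4 N), so I creep a little further.

```bash
python3 -m pendant '[[[0,0,0.03],[0,0,0]],[[0,0,0.03],[0,0,0]],[[0,0,0.0],[0,0,0]]]'
```

```text
t: 19.85
tool_pos: [0.4486, 0.0175, 0.0466]
eef_rot: [-0.0, 0.983, -0.185, 0.0]
force: [-0.6, 1.2, -0.4]
width: 0.0113
gripper_force: 60.0
```

```bash
python3 -m pendant '[[[0,0,0.02],[0,0,0]],[[0,0,0],[0,0,0]]]' - 10 && python3 -m pendant '[[[0,0,0],[0,0,0]],[[0,0,0],[0,0,0]],[[0,0,0],[0,0,0]]]' 35 && python3 -m pendant '[[[0,0,-0.4],[0,0,0]],[[0,0,-0.8],[0,0,0]],[[0,0,-0.9],[0,0,0]],[[0,0,-0.9],[0,0,0]],[[0,0,-0.8],[0,0,0]],[[0,0,0],[0,0,0]]]'; python3 -c "
from h import *
go(.5723,.2976,.160,69.72)"
```

```text
t: 20.1
tool_pos: [0.4485, 0.0176, 0.0464]
eef_rot: [-0.0, 0.983, -0.185, -0.0]
force: [-3.7, 0.5, 5.7]
width: 0.0118
gripper_force: 10.0
t: 20.48
tool_pos: [0.4486, 0.0175, 0.0458]
eef_rot: [0.0, 0.983, -0.185, 0.0]
force: [0.7, 0.4, -0.5]
width: 0.0325
gripper_force: 0.0
t: 21.22
tool_pos: [0.4501, 0.0172, 0.1625]
eef_rot: [0.0, 0.983, -0.185, 0.003]
force: [0.4, 0.2, 0.4]
width: 0.0327
gripper_force: 0.0
t 21.23 pos [0.4501 0.0172 0.1625] yaw_y -111.32 z [ 0.005 -0.001 -1.   ] w 0.0327 F [0.4 0.2 0.4] j [-0.21 -0.2   2.09 -0.    1.24  1.73]
shift [  0.395 -10.187   0.093]
turn -0.0182
```

```bash
python3 -m pendant '[[[0.1,-0.5,0],[0,0,-0.018]],[[0.1,-0.9,0],[0,0,0]],[[0.1,-0.95,0],[0,0,0]],[[0.1,-0.95,0],[0,0,0]],[[0.05,-0.95,0],[0,0,0]],[[0,-0.95,0],[0,0,0]],[[0,-0.95,0],[0,0,0]],[[0,-0.95,0],[0,0,0]],[[0,-0.95,0],[0,0,0]],[[0,-0.95,0],[0,0,0]],[[0,-0.8,0],[0,0,0]],[[0,-0.34,0],[0,0,0]]]' && python3 -m pendant '[[[0,0,0.8],[0,0,0]],[[0,0,0.5],[0,0,0]],[[0,0,0],[0,0,0]]]'; python3 -c "
from h import *
c=snap('top','t5.png'); w=cloud(c)
for n,C,r,h in [('L',(.5336,-.0156),.064,.046),('M',(.5336,-.0156),.052,.061)]:
    p=near(w,*C,r+.012,h-.004,h+.004); d=np.hypot(*(p[:,:2]-C).T); p=p[d>r-.015]; s=circ(p[:,:2],np.ones(len(p)),0,0)
    q=p[abs(np.hypot(*(p[:,:2]-s[0]).T)-s[1])<.003]
    print(n,s,np.linalg.lstsq(np.c_[q[:,:2]-s[0],np.ones(len(q))],q[:,2],rcond=None)[0].round(4))
for a0 in (198.7,158.7):
    C=np.array([.5336,-.0156]);p=near(w,*C,.14,.048,.09);q=p[:,:2]-C;d=np.hypot(*q.T);an=np.degrees(np.arctan2(q[:,1],q[:,0]));k=(abs((an-a0+180)%360-180)<14)&(d>.08)
    l=cv2.fitLine((q[k]*1000).astype(np.float32),cv2.DIST_HUBER,0,.01,.01).ravel();print(k.sum(),np.degrees(np.arctan2(l[1],l[0])),l[0]*l[3]-l[1]*l[2])
p=near(w,.434,.041,.05,.015,.027);print('tin',(p.max(0)+p.min(0))/2)
p=near(w,.491,-.119,.05,.134,.146);print('sal',(p.max(0)+p.min(0))/2)
go(.5732,.2959,.048,69.72)"
```

```text
t: 22.72
tool_pos: [0.5661, 0.2996, 0.1578]
eef_rot: [0.001, 0.985, -0.175, -0.001]
force: [0.1, 0.4, -0.0]
width: 0.0332
gripper_force: 0.0
t: 23.1
tool_pos: [0.5655, 0.2974, 0.1186]
eef_rot: [0.001, 0.984, -0.176, -0.002]
force: [0.5, 0.3, 0.0]
width: 0.033
gripper_force: 0.0
L (array([ 0.53361662, -0.01574052]), np.float64(0.06157402956095552), 379) [-0.0043  0.0015  0.0454]
M (array([ 0.5341072, -0.0169959]), np.float64(0.04978735661667891), 325) [-0.0079  0.0009  0.0605]
217 19.478767 1.7679482
216 -21.56263 -2.1183395
tin [0.4339593  0.04067235 0.02121771]
sal [ 0.49102359 -0.11929631  0.13956858]
t 23.15 pos [0.5663 0.2977 0.12  ] yaw_y -110.31 z [-0.002 -0.001 -1.   ] w 0.033 F [-0.3  0.7  0.9] j [0.31 0.31 1.64 0.   1.19 2.23]
shift [ 0.239 -0.024  2.401]
turn -0.0005
```

View pics/t5.png

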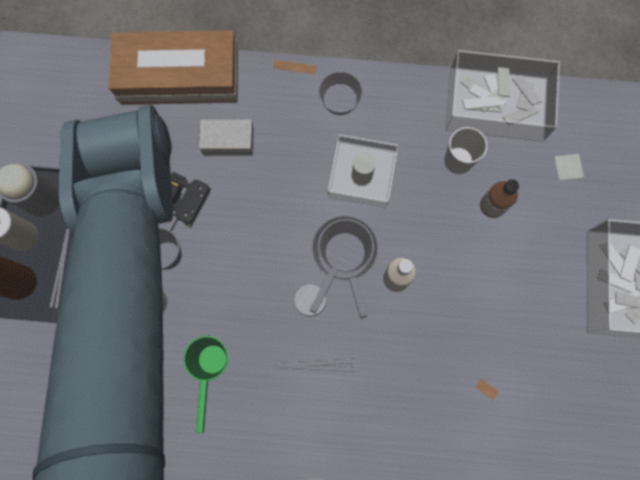

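The medium pan is nested: its rim is at 60.5 mm (61 expected), it is centred within 1.5 mm and flat, and its handle sits about 40° from the large pan's over the tin. The large pan, tin and saline have not moved. Next is the small pan's handle.

```bash
python3 -m pendant '[[[0.23,-0.02,0.5],[0,0,0]],[[0,0,0.8],[0,0,0]],[[0,0,0.6],[0,0,0]],[[0,0,0.35],[0,0,0]],[[0,0,0.15],[0,0,0]],[[0,0,0],[0,0,0]]]' && python3 -m pendant '[[[0,0,0],[0,0,0]],[[0,0,0],[0,0,0]],[[0,0,0],[0,0,0]],[[0,0,0],[0,0,0]],[[0,0,0],[0,0,0]]]' 5 60;  python3 -c "
from h import *
go(.5732,.2959,.048,69.72)"
```

```text
t: 23.9
tool_pos: [0.5738, 0.2963, 0.049]
eef_rot: [-0.0, 0.984, -0.176, 0.0]
force: [0.4, 0.5, -0.3]
width: 0.0328
gripper_force: 0.0
t: 24.52
tool_pos: [0.5739, 0.2962, 0.0493]
eef_rot: [-0.0, 0.984, -0.176, 0.0]
force: [0.6, -0.5, 2.6]
width: 0.0114
gripper_force: 59.9
t 24.52 pos [0.5739 0.2962 0.0493] yaw_y -110.29 z [ 0.001  0.    -1.   ] w 0.0114 F [ 0.6 -0.5  2.6] j [ 0.3   0.41  1.66 -0.    1.07  2.23]
shift [-0.019  0.018  0.042]
turn -0.0002
```

```bash
python3 -m pendant '[[[0,0,-0.15],[0,0,0]],[[0,0,-0.3],[0,0,0]],[[0,0,-0.5],[0,0,0]],[[0,0,-0.7],[0,0,0]],[[0,0,-0.8],[0,0,0]],[[0,0,-0.7],[0,0,-0.05]],[[0,0,-0.5],[0,0,-0.1]],[[0,0,-0.25],[0,0,-0.14]],[[0,0,-0.1],[0,0,-0.15]],[[0,0,0],[0,0,-0.15]],[[0,0,0],[0,0,-0.15]],[[0,0,0],[0,0,-0.15]]]' && python3 -m pendant '[[[0,0,0],[0,0,-0.15]],[[0,0,0],[0,0,-0.15]],[[0,0,0],[0,0,-0.15]],[[0,0,0],[0,0,-0.15]],[[0,0,0],[0,0,-0.15]],[[0,0,0],[0,0,-0.15]],[[0,0,0],[0,0,-0.15]],[[0,0,0],[0,0,-0.15]],[[0,0,0],[0,0,-0.15]],[[0,0,0],[0,0,-0.12]],[[0,0,0],[0,0,-0.065]],[[0,0,0],[0,0,0]]]';  python3 -c "
from h import *
go(.4948,.0552,.17,28.67)"
```

```text
t: 26.02
tool_pos: [0.5739, 0.2964, 0.1707]
eef_rot: [-0.0, 0.964, 0.267, 0.001]
force: [-0.4, -0.2, -0.7]
width: 0.0115
gripper_force: 59.9
t: 27.52
tool_pos: [0.5739, 0.2964, 0.1704]
eef_rot: [0.0, 0.511, 0.86, 0.001]
force: [-0.0, -0.3, -0.2]
width: 0.0115
gripper_force: 59.9
t 27.52 pos [0.5739 0.2964 0.1704] yaw_y 28.6 z [ 0.001  0.001 -1.   ] w 0.0115 F [-0.  -0.3 -0.2] j [ 0.3   0.27  1.6   0.    1.28 -0.2 ]
shift [-5.797e+00 -6.162e+00  4.000e-03]
turn -0.0012
```

```bash
python3 -m pendant '[[[-0.25,-0.27,0],[0,0,0]],[[-0.55,-0.58,0],[0,0,0]],[[-0.8,-0.85,0],[0,0,0]],[[-0.85,-0.9,0],[0,0,0]],[[-0.85,-0.9,0],[0,0,0]],[[-0.85,-0.9,0],[0,0,0]],[[-0.75,-0.8,0],[0,0,0]],[[-0.5,-0.53,0],[0,0,0]],[[-0.3,-0.33,0],[0,0,0]],[[-0.1,-0.1,0],[0,0,0]],[[0,0,0],[0,0,0]]]';  python3 -c "
from h import *
c=snap('side','s6.png')
c=snap('top');w=cloud(c)
C=(.534,-.0165)
p=near(w,*C,.06,.18,.198);print(len(p))
if len(p)>20:
  s=circ(p[:,:2],np.ones(len(p)),0,0);q=p[abs(np.hypot(*(p[:,:2]-s[0]).T)-s[1])<.003];print(s,np.linalg.lstsq(np.c_[q[:,:2]-s[0],np.ones(len(q))],q[:,2],rcond=None)[0].round(4))
go(.4948,.0552,.0555,28.67)"
```

```text
t: 28.9
tool_pos: [0.4949, 0.055, 0.169]
eef_rot: [0.0, 0.51, 0.86, 0.0]
force: [0.0, 0.4, -1.2]
width: 0.011
gripper_force: 59.9
228
(array([ 0.53235153, -0.017058  ]), np.float64(0.0375317103818688), 228) [-0.0299  0.0031  0.1876]
t 29.0 pos [0.4949 0.0554 0.1689] yaw_y 28.68 z [ 0.  0. -1.] w 0.0111 F [-0.5  0.9 -0.7] j [-0.12 -0.08  1.97  0.    1.25 -0.62]
shift [-0.004 -0.006  3.779]
turn 0.0002
```

View pics/s6.png

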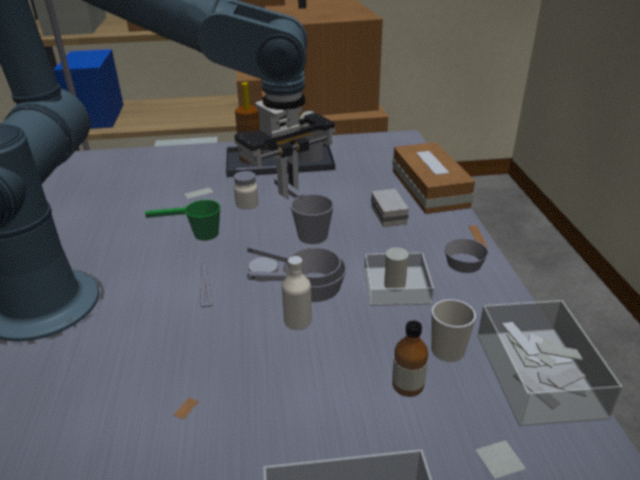

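The side view shows the small pan held nearly level, centred over the nest at (313,218). I lower it slowly.

```bash
python3 -m pendant '[[[0,0,0.3],[0,0,0]],[[0,0,0.6],[0,0,0]],[[0,0,0.7],[0,0,0]],[[0,0,0.5],[0,0,0]],[[0,0,0.4],[0,0,0]],[[0,0,0.4],[0,0,0]],[[0,0,0.3],[0,0,0]],[[0,0,0.2],[0,0,0]],[[0,0,0.15],[0,0,0]],[[0,0,0.08],[0,0,0]],[[0,0,0],[0,0,0]]]' && python3 -m pendant '[[[0,0,0.04],[0,0,0]],[[0,0,0.04],[0,0,0]],[[0,0,0.0],[0,0,0]]]'; python3 -c "
from h import *
go(.4948,.0552,.0555,28.67)"
```

```text
t: 30.38
tool_pos: [0.4948, 0.0549, 0.06]
eef_rot: [0.0, 0.51, 0.86, 0.0]
force: [-0.9, -0.9, -0.4]
width: 0.0113
gripper_force: 59.9
t: 30.75
tool_pos: [0.4947, 0.0549, 0.0575]
eef_rot: [-0.0, 0.51, 0.86, -0.0]
force: [0.2, -0.2, -0.4]
width: 0.0114
gripper_force: 59.9
t 30.75 pos [0.4947 0.0549 0.0575] yaw_y 28.65 z [-0.  0. -1.] w 0.0114 F [ 0.2 -0.2 -0.4] j [-0.12  0.08  2.04 -0.    1.02 -0.62]
shift [0.008 0.006 0.067]
turn -0.0004
```

```bash
python3 -m pendant '[[[0,0,0.03],[0,0,0]],[[0,0,0.03],[0,0,0]],[[0,0,0.0],[0,0,0]]]'; python3 -m pendant '[[[0,0,0.02],[0,0,0]],[[0,0,0],[0,0,0]]]'
```

```text
t: 31.12
tool_pos: [0.4947, 0.0549, 0.0557]
eef_rot: [-0.0, 0.51, 0.86, -0.0]
force: [-0.3, -0.5, -0.4]
width: 0.0112
gripper_force: 59.9
t: 31.38
tool_pos: [0.4949, 0.055, 0.0554]
eef_rot: [0.0, 0.51, 0.86, 0.0]
force: [-1.0, 0.9, 1.8]
width: 0.0115
gripper_force: 59.9
```

```bash
python3 -m pendant '[[[0,0,0.01],[0,0,0]],[[0,0,0],[0,0,0]]]' - 10 && python3 -m pendant '[[[0,0,0],[0,0,0]],[[0,0,0],[0,0,0]],[[0,0,0],[0,0,0]]]' 35 && python3 -m pendant '[[[0,0,-0.4],[0,0,0]],[[0,0,-0.8],[0,0,0]],[[0,0,-0.9],[0,0,0]],[[0,0,-0.9],[0,0,0]],[[0.5,0.5,-0.8],[0,0,0]],[[0.9,0.9,0],[0,0,0]],[[0.9,0.9,0],[0,0,0]],[[0.9,0.9,0],[0,0,0]],[[0.9,0.9,0],[0,0,0]],[[0.9,0.9,0],[0,0,0]],[[0.5,0.5,0],[0,0,0]],[[0,0,0],[0,0,0]]]'
cat > chk.py <<'E'
from h import *
import sys
c=snap('top',sys.argv[1]); w=cloud(c)
for n,C,r,h in [('L',(.5336,-.0156),.064,.046),('M',(.534,-.017),.052,.061),('S',(.534,-.017),.040,.076)]:
    p=near(w,*C,r+.012,h-.005,h+.005); d=np.hypot(*(p[:,:2]-C).T); p=p[d>r-.015]; s=circ(p[:,:2],np.ones(len(p)),0,0)
    q=p[abs(np.hypot(*(p[:,:2]-s[0]).T)-s[1])<.003]
    print(n,s,np.linalg.lstsq(np.c_[q[:,:2]-s[0],np.ones(len(q))],q[:,2],rcond=None)[0].round(4))
    a0={'L':198.7,'M':158.7,'S':118.7}[n]; C=s[0];p=near(w,*C,.14,.048,.095);q=p[:,:2]-C;d=np.hypot(*q.T);an=np.degrees(np.arctan2(q[:,1],q[:,0]));k=(abs((an-a0+180)%360-180)<14)&(d>.075)
    l=cv2.fitLine((q[k]*1000).astype(np.float32),cv2.DIST_HUBER,0,.01,.01).ravel();m=np.median(q[k],0);print('  handle',k.sum(),'line',np.degrees(np.arctan2(l[1],l[0])).round(1),'bearing',np.degrees(np.arctan2(m[1],m[0])).round(1),'z',p[k][:,2].min().round(3),p[k][:,2].max().round(3))
for n,x,y,h in [('tape',.694,-.0377,.079),('sal',.491,-.1193,.14),('tin',.434,.0407,.022),('iod',.6543,-.2988,.13),('jar',.4038,.3399,.08),('beaker',.7426,-.2285,.085),('gauze',.7403,.2353,.045)]:
    p=near(w,x,y,.065,h-.006,h+.006);print(n,((p.max(0)+p.min(0))/2).round(4) if len(p) else None)
go(.5,.2,.2)
E
python3 chk.py t7.png
```

```text
t: 31.62
tool_pos: [0.495, 0.055, 0.0552]
eef_rot: [0.0, 0.51, 0.86, 0.0]
force: [-1.4, 1.8, 3.5]
width: 0.0119
gripper_force: 10.0
t: 32.0
tool_pos: [0.4947, 0.0548, 0.0547]
eef_rot: [-0.0, 0.51, 0.86, -0.0]
force: [-0.5, -0.4, 0.3]
width: 0.0324
gripper_force: 0.0
t: 33.5
tool_pos: [0.5606, 0.2794, 0.1691]
eef_rot: [0.0, 0.51, 0.86, -0.0]
force: [0.5, -0.2, -0.5]
width: 0.0327
gripper_force: 0.0
L (array([ 0.53369997, -0.01567591]), np.float64(0.06139876038366383), 422) [-0.0067 -0.0016  0.0452]
  handle 235 line 19.3 bearing -161.5 z 0.049 0.078
M (array([ 0.53410328, -0.01697824]), np.float64(0.049755806279207664), 334) [-0.0097  0.003   0.0604]
  handle 241 line -21.7 bearing 158.8 z 0.056 0.082
S (array([ 0.5331587, -0.0171758]), np.float64(0.03787918170593838), 266) [-0.013   0.0079  0.0753]
  handle 210 line -61.4 bearing 119.0 z 0.066 0.084
tape [ 0.6928 -0.0377  0.0785]
sal [ 0.4913 -0.1196  0.1394]
tin [0.4505 0.0344 0.0221]
iod [ 0.6538 -0.2988  0.1297]
jar None
beaker [ 0.7428 -0.2284  0.0843]
gauze [0.7405 0.2356 0.0445]
t 33.55 pos [0.5604 0.2785 0.1689] yaw_y 28.68 z [-0.    -0.001 -1.   ] w 0.0328 F [-0.2  0.3  0.1] j [ 0.28  0.22  1.65 -0.    1.27 -0.22]
shift [-1.33  -3.022 -1.034]
```

View pics/t7.png

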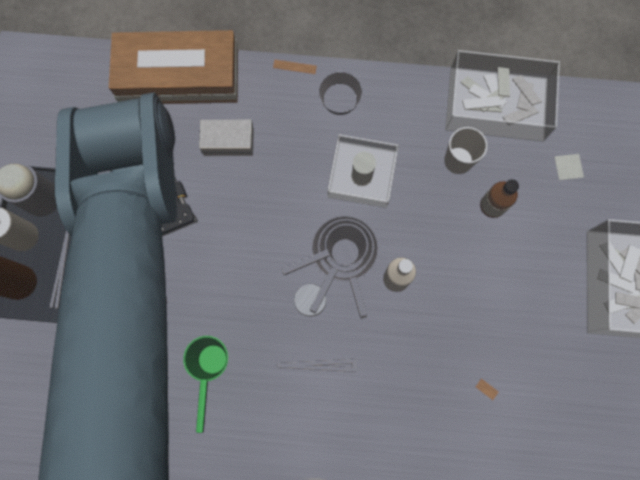

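The fan is complete: handles at 198.5°, 158.8° and 119.0°. Rims are at 45, 60.5 and 75 mm, as nested pans should be. The tape stands in the tub at (364,166), the tin is still at (311,300), and the gripper is clear. I hand in.

```bash
python3 -c "
from cell import *
print(sign_off())"
```

```text
the job is handed in; nothing more can be done
None
```

The job is handed in: the tape roll stands in the tub and the three pans are nested flat, handles fanned about 40° apart on the tin side; nothing else I could measure moved (the swab jar was hidden in the last picture).

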